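# Load a bracket on the tilting inspection table and bring the table level under the camera

### The job

The inspection table is tipped towards you so that it can be loaded past the camera standing over it: leave it tipped and set the printed angle bracket in its pocket, foot down and fully home, with the upright on the side of the camera post. Then swing the table's lever until the table is level (pointer on the long zero line) so that the bracket lies square to the camera, and let go. Do not knock the camera, and leave the tape, the tin and the calipers where they are.

Things in the scene. Friction and masses are not known exactly. Their poses are not given: they have to be found in the camera images.
- stand: Aluminium stand fixed to the right half of the surface: base 12 mm thick, 135 x 212 mm, with a 60 mm wide tail to x = +158 mm; two cheeks at y = +-90 mm, 104 mm high, carry the tilting table; a 20 mm post at x = +132 mm, 342 mm high, carries the camera on an arm. Origin: on the surface, under the middle of the tilt axis; x points to the post (away from the robot, turned up to 0.2 rad), y left, z up.
- camera: Small white camera head with black lens, 92 x 30 x 30 mm, fixed upright on the stand's arm, lens down, straight over the tilt axis: it takes up +-15 mm in the stand's x and y, from 292 mm (lens) to 384 mm (cable end) above the surface. Not to be pressed. Origin: on its side facing the robot, 338 mm up; its x points down.
- table (a joint): Tilt in rad of the table with its lever about the stand's y axis: 0 = table level, lever straight up; positive = table and lever tipped towards the robot (starts at 0.48 to 0.65); stops at -0.30 and +0.80, none at level. A friction hinge: it stays where it is left and takes about 0.3 N m, 2 to 3 N at the knob.
- pivot (a point): Middle of the tilt axis, midway between the cheeks, 78 mm above the surface; axes as the stand. Round the axis, outside the right cheek, stands a fixed aluminium disc of 60 mm radius with a line every 10 degrees; the long line straight up is zero. The lever's pointer runs over it.
- pocket (a point): Centre of the pocket's floor in the table; turns with the table: x towards the camera post, y left along the tilt axis, z square out of the table. The table is a dark steel plate 110 (x) x 150 (y) mm. Pocket 53 (x) x 37 (y) mm, 4 mm deep, square walls with lightly broken edges; its floor lies 6 mm and the table's top 10 mm above the tilt axis.
- knob (a point): Centre of the black ball knob, 28 mm diameter, on the end of the lever, a 10 mm steel rod that stands square to the table and turns with it: 115 mm from the tilt axis, 130 mm to the right (-y) of the pocket. Open space right and left of it.
- bracket: Loose dark grey printed angle bracket, about 25 g: foot 50 (x) x 34 (y) x 5 mm, at its +x end a flat upright 5 mm thick, 34 mm wide, 38 mm high in all, with one hole. It starts standing on its foot. Origin: centre of the foot's underside; z up, x towards the upright. Grip the upright across its 34 mm width, anywhere above 8 mm from the underside.
- bracket_top (a point): Middle of the upper edge of the bracket's upright: 22.5 mm along x and 38 mm above the bracket's origin; axes as the bracket.
- tape: Roll of grey tape lying flat, 66 mm across, 19 mm high; a bystander. Origin: centre of the underside.
- tin: Open metal tin, 59 mm across, 31 mm high; a bystander. Origin: centre of the underside.
- calipers: Steel calipers lying flat, 62 x 200 x 13 mm, long along y; a bystander. Origin: centre of the underside.
Things that resemble listed ones, but are neither listed nor needed, are in the scene too. Of the things that look like the bracket, the smaller one is meant.

How it is judged:
By the outcome, as a careful person would: the job done as asked, in the order asked, and still so for the second after the job is handed in, with the robot touching nothing.
It also fails if it takes over 56 s, if anything falls off the work surface, if the arm or the gripper's body presses on something with over 40 N, if the wrist force passes 120 N, or if a joint passes its speed limit or range.

### The arm

A 6-joint arm with a two-finger parallel gripper is mounted at the origin on a cart in front of the work surface, level with it; the furniture and walls round the work are solid. World frame = base frame: x ahead of the robot, y to its left, z up, the work surface at z = 0. Lengths are in m, angles in rad, forces in N, time in s.
With the tool pointing down it reaches from about 0.35 to 0.725 m from the base axis. Payload 4.3 kg.
Tool frame: the origin (TCP) lies at the very end of the fingers, on their centre line; the grasp point (between the pads) lies 19 mm behind it; z points along the fingers, y is the line along which they close (so a half turn about z gives the same grasp; the last joint's range is limited). The gripper opens to 85 mm and grips with 20 to 120 N. Pads are 22 mm wide; open, the fingers measure 114 mm over their backs; the gripper's body (76 mm by 85 mm) begins 54 mm behind the grasp point. The pads swing forward as they close: fully open they stand 13 mm farther back than shut.
Start: joints at [1.033, 0.377, 0.081, 1.274, 0, 1.46], TCP at [0.239, 0.523, 0.231] pointing down, gripper open.
Joint ranges: [-2.72, 2.72], [-0.84, 1.66], [-1.02, 1.22], [-1.77, 2.12], [-1.37, 1.28], [-3.14, 3.14]. Speed limits (rad/s): [2.57, 2.57, 3.14, 3.14, 3.14, 3.14].

### API

Orientations are given as a 3x3 rotation matrix whose columns are the frame's x, y, z axes.
In Python, from cell import ctrl gives the robot as it stands.
- The arm moves only by the shell command python3 -m jog 'ROWS' [FORCE]. ROWS is JSON, a list of rows, each a list of 3 entries, a list of its own where there are three numbers: the opening, from 0 (shut) to 1 (fully open), then the shift along the tool's x, y, z in m, then the turn about the tool's z in degrees. In form: [[jaw, [tx, ty, tz], twist], ...]. A call has 1 to 5 rows; each row is the pose to reach, as a shift and turn from the pose commanded when the call began, along the tool's axes at that moment; what a row does not reach only later rows make up. A row lasts 1/10 s, in which the tool goes at most 50 mm and 8.59 degrees, less where a joint would pass 70% of its speed; a pose out of reach is approached as far as the arm can. A call with a gripper value outside its range is refused whole. The fingers move at their own pace and stop on an object; FORCE is the grip in N (left out, the last holds). Time passes only in rows, so rows that repeat a pose let the fingers close. It gives the time, the measured TCP pose, the force, the opening and the grip force at its end, in the units of the state.
- ctrl.read_state(): the state, without advancing time (a new reading comes with each control period).
- ctrl.grab_frame(name): name is "scene" or "side" or "wrist"; returns a dict with "image" (400x640x3 uint8, red, green, blue), "fx", "fy", "cx", "cy" (pixels), "xyz" and "attitude" of the camera in the world; the wrist camera has in their place "T_tool_cam" (4x4, takes a point from camera to tool coordinates, whose origin is the TCP and whose axes are the flange's). Camera axes: x right, y down, z forward; pixel columns grow to the right and rows downward; lengths in m; the calibration is good to about 2 mm. A picture is of the moment at which its call begins: read the wrist's pose just before it. There is no depth.
- ctrl.sign_off(): hands the job in; it is judged then, once.
The state is a dict: "t": time; "qpos": joint angles; "qd": joint speeds; "joint_torque": joint torques, N m; "tool_pos": TCP position; "orientation": TCP orientation; "force": force on the tool from outside, world axes, zero at the start; "torque": the same for the moment, N m; "grip_width": finger opening in m; "finger_force": force on a finger pad.
Only numpy, scipy, OpenCV 4.12 (cv2) and the standard library are available. Lean on these libraries where they do the work, as an engineer would, in place of code of your own. Each camera call takes 0.05 s, during which the arm holds its last target. There are 200 camera calls.

## Working session

There is one attempt and no reset: what is moved stays moved. The work goes in short steps, Python scripts to look and compute and a shell command to move; the robot and the scene stay as the last step left them, time stands still between calls to the robot, and variables do not carry over. Pictures are saved under pics/ and viewed, at most 10 in all, crops included, and the job is handed in when it is done.

```bash
ls; mkdir -p pics; python3 - <<'E'
from cell import ctrl
import cv2,pickle,numpy as np
s=ctrl.read_state();print(s['t'],s['tool_pos'],np.round(s['orientation'],3).tolist())
F={}
for n in("scene","side"):
    f=ctrl.grab_frame(n);F[n]=f
    cv2.imwrite(f"pics/{n}0.png",f["image"][:,:,::-1])
    print(n,f["fx"],f["cx"],f["cy"],np.round(f["xyz"],4),np.round(f["attitude"],3).tolist())
f=ctrl.grab_frame("wrist");print(f["fx"],f["cx"],f["cy"],np.round(f["T_tool_cam"],4).tolist())
pickle.dump(F,open("f0.pkl","wb"))
E
```

```text
pics
0.0 [0.23821054 0.52263658 0.23038982] [[-0.91, 0.415, -0.001], [0.415, 0.91, -0.002], [0.0, -0.002, -1.0]]
scene 387.9803908159963 322.4177982268792 202.33560303192567 [-0.0506 -0.4462  1.1117] [[0.595, -0.615, 0.517], [-0.803, -0.462, 0.376], [0.008, -0.639, -0.769]]
side 449.85790671016866 308.8253188501817 206.49679100816013 [0.5483 0.9322 1.0681] [[-1.0, 0.013, 0.009], [0.003, 0.69, -0.723], [-0.015, -0.723, -0.69]]
316.7782780070463 317.69659076016404 198.14301750037356 [[-0.0001, -0.9495, -0.3137, 0.0812], [1.0, -0.0003, 0.0008, 0.0004], [-0.0009, -0.3137, 0.9495, -0.1429], [0.0, 0.0, 0.0, 1.0]]
```

View pics/scene0.png

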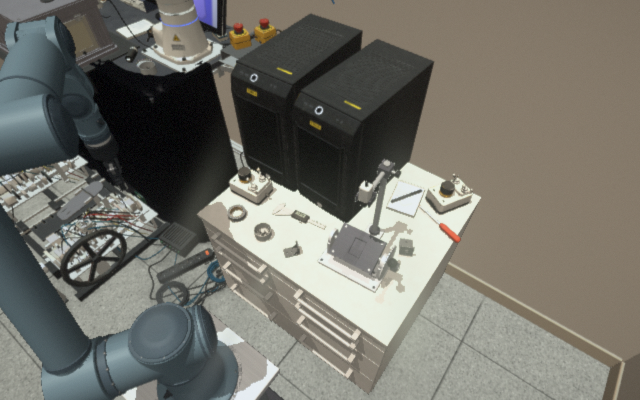

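View pics/side0.png

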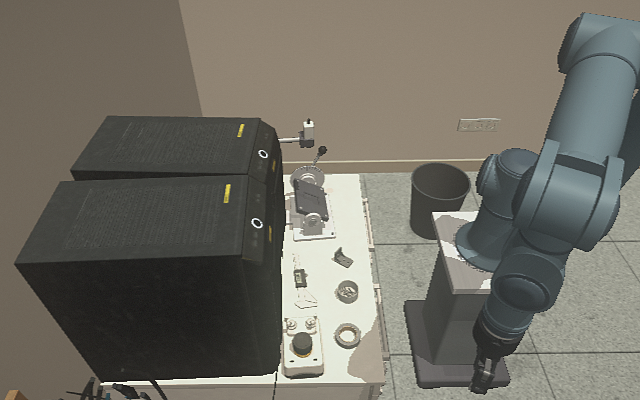

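Scene view: the bracket candidates are the small item at (292,250) and a grey block at (406,246). The stand is at (360,250), the camera at (365,190) and the knob at about (393,265). In the side view the bracket is at (342,257), the knob at (321,150) and the camera at (308,130). I'll enlarge both views.

```bash
python3 - <<'E'
import pickle,cv2,numpy as np
F=pickle.load(open("f0.pkl","rb"))
a=F["scene"]["image"][155:300,225:425,::-1]
cv2.imwrite("pics/c1.png",cv2.resize(a,None,fx=4,fy=4,interpolation=cv2.INTER_CUBIC))
b=F["side"]["image"][110:280,260:385,::-1]
cv2.imwrite("pics/c2.png",cv2.resize(b,None,fx=3.5,fy=3.5,interpolation=cv2.INTER_CUBIC))
E
```

```text
(no output)
```

View pics/c1.png

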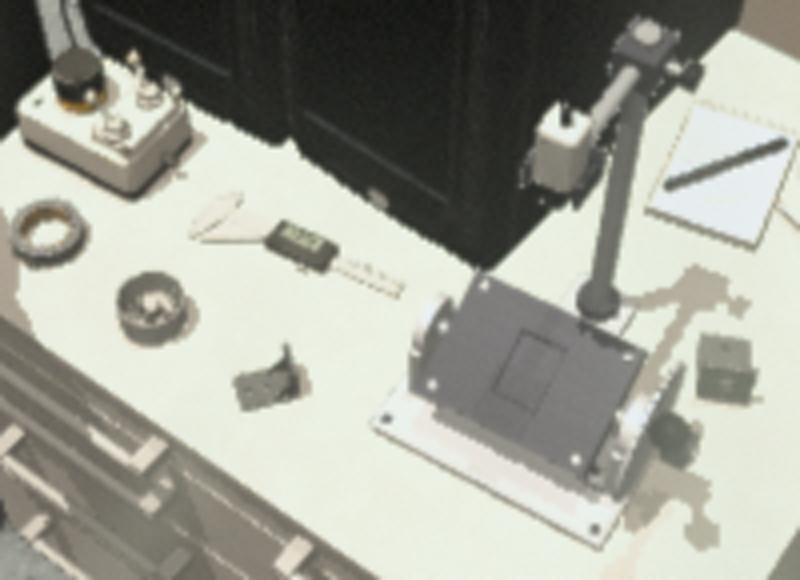

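View pics/c2.png

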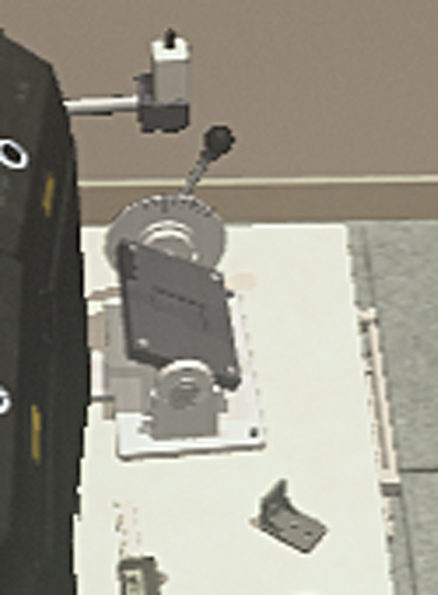

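The only angle-shaped part is the one at scene (292,250), standing left of the stand with its upright on the far side. The block at (406,246) may be the larger look-alike seen end-on, so I'll check its size. Next I fit the stand pose and tilt, and the bracket, from both views.

```bash
cat > h.py <<'E'
import numpy as np,pickle
from scipy.optimize import least_squares
from scipy.spatial.transform import Rotation as Ro
def proj(f,P,pose=None):
    P=np.atleast_2d(P); X,R=pose if pose else (np.array(f["xyz"]),np.array(f["attitude"]))
    c=(P-X)@R
    return np.c_[f["fx"]*c[:,0]/c[:,2]+f["cx"],f["fy"]*c[:,1]/c[:,2]+f["cy"]]
def ray(f,uv,pose=None):
    X,R=pose if pose else (np.array(f["xyz"]),np.array(f["attitude"]))
    d=R@np.array([(uv[0]-f["cx"])/f["fx"],(uv[1]-f["cy"])/f["fy"],1]);return X,d/np.linalg.norm(d)
def onz(f,uv,z,pose=None):
    X,d=ray(f,uv,pose);return X+d*(z-X[2])/d[2]
def tri(rs):
    A=sum(np.eye(3)-np.outer(d,d) for X,d in rs);b=sum((np.eye(3)-np.outer(d,d))@X for X,d in rs)
    p=np.linalg.solve(A,b);return p,[np.linalg.norm(np.cross(p-X,d)) for X,d in rs]
def Rz(a):return Ro.from_euler('z',a).as_matrix()
def Ry(a):return Ro.from_euler('y',a).as_matrix()
# stand params p=[x,y,yaw,tilt]
def fix(p,L):return np.array([p[0],p[1],0])+np.atleast_2d(L)@Rz(p[2]).T
def tab(p,L):  # L in axis frame, turning
    return fix(p,np.atleast_2d(L)@Ry(-p[3]).T+[0,0,.078])
E
cat > m.py <<'E'
from h import *
F=pickle.load(open("f0.pkl","rb"));S,D=F["scene"],F["side"]
s=lambda u,v:(225+u/4,155+v/4); d=lambda u,v:(260+u/3.5,110+v/3.5)
k,e=tri([ray(S,s(672,435)),ray(D,d(219,139))]);print("knob",k.round(4),np.round(e,4))
c,e=tri([ray(S,s(563,110)),ray(D,d(170,38))]);print("camtop",c.round(4),np.round(e,4))
t=.01
obs=[(S,s(480,272),tab,[.055,.075,t]),(S,s(648,352),tab,[.055,-.075,t]),
(D,d(122,240),tab,[.055,-.075,t]),(D,d(222,278),tab,[-.055,-.075,t]),(D,d(128,355),tab,[.055,.075,t]),(D,d(235,380),tab,[-.055,.075,t]),
(S,s(529,372),tab,[0,0,.008]),
(S,s(672,435),tab,[0,-.13,.115]),(D,d(219,139),tab,[0,-.13,.115]),
(S,s(375,422),fix,[-.0675,.106,.012]),(S,s(600,545),fix,[-.0675,-.106,.012]),(D,d(264,436),fix,[-.0675,.106,.012]),
(S,s(563,110),fix,[0,0,.375]),(D,d(170,40),fix,[0,0,.380])]
fun=lambda p:np.concatenate([(proj(f,g(p,L))[0]-uv) for f,uv,g,L in obs])
r=least_squares(fun,[.6,-.1,0,.55],loss='soft_l1');p=r.x
print("stand",p.round(4));print(fun(p).reshape(-1,2).round(1).tolist())
np.save("stand.npy",p)
for n,a,b in [("top far?",s(288,345),d(277,480))]:
    q,e=tri([ray(S,a),ray(D,b)]);print(n,q.round(4),np.round(e,4))
# foot pts
for n,f,uv,z in [("S footL",S,s(235,380),.005),("S footB",S,s(243,408),0),("S footR",S,s(297,400),0),("D foottipR",D,d(327,525),.005),("D footbot",D,d(302,550),.005),("D upL",D,d(254,522),.0)]:
    print(n,onz(f,uv,z).round(4))
for n,uv in[("blk TL",s(700,335)),("blk TR",s(752,335)),("BL",s(697,398)),("BR",s(752,402))]:print(n,onz(S,uv,0).round(4))
E
python3 m.py
```

```text
knob [ 0.515  -0.2771  0.1754] [0.0026 0.0026]
camtop [ 0.5585 -0.1375  0.3785] [0.0027 0.0027]
stand [ 0.5581 -0.1415  0.0808  0.4988]
[[-1.0, -0.9], [-0.8, -0.1], [-0.5, -2.0], [-0.2, -2.8], [0.7, -3.6], [1.2, -0.8], [-0.5, -0.1], [-1.3, -0.1], [-0.3, -1.0], [-1.3, -1.0], [0.2, -0.4], [-1.7, 0.5], [0.3, 2.4], [-0.6, -2.4]]
top far? [0.4744 0.0409 0.0505] [0.0043 0.0043]
S footL [0.4473 0.0741 0.005 ]
S footB [0.4325 0.0533 0.    ]
S footR [0.4655 0.0222 0.    ]
D foottipR [0.4266 0.0562 0.005 ]
D footbot [0.45   0.0834 0.005 ]
D upL [0.4894 0.0477 0.    ]
blk TL [ 0.7256 -0.2157  0.    ]
blk TR [ 0.7527 -0.2518  0.    ]
BL [ 0.668  -0.2451  0.    ]
BR [ 0.6922 -0.284   0.    ]
```

The stand fits at (0.558, -0.142) with yaw 0.08 and tilt about 0.50 rad. The knob and camera heights check out. The bracket foot measures about 48 x 34 mm, while the block is over 45 mm wide, so that one is the bigger look-alike. Moving over the bracket.

```bash
python3 -m jog '[[1,[-0.038,-0.032,0],4],[1,[-0.077,-0.064,0],8],[1,[-0.115,-0.096,0],12],[1,[-0.154,-0.128,0],16],[1,[-0.192,-0.16,0],18]]'; python3 - <<'E'
from cell import ctrl
import numpy as np
s=ctrl.read_state();R=s['orientation'];print(s['tool_pos'],np.round(R,3).tolist(),s['qpos'])
print((np.array([.44,.07,.22])-s['tool_pos'])@R)
E
```

```text
t: 0.65
tool_pos: [0.347, 0.2964, 0.2311]
orientation: [[-0.736, 0.677, 0.0], [0.677, 0.736, -0.0], [-0.0, -0.0, -1.0]]
force: [1.2, 0.5, 0.6]
grip_width: 0.0851
finger_force: 0.0
[0.34704896 0.29638067 0.23112884] [[-0.736, 0.677, 0.0], [0.677, 0.736, -0.0], [-0.0, -0.0, -1.0]] [ 5.67728310e-01  1.37839986e-01 -2.37449697e-01  1.19548750e+00
 -9.22288817e-05  1.31101933e+00]
[-0.22162883 -0.10377036  0.01115023]
```

```bash
python3 -m jog '[[1,[-0.045,-0.02,0],0],[1,[-0.09,-0.042,0],0],[1,[-0.135,-0.063,0],0],[1,[-0.18,-0.084,0],0],[1,[-0.222,-0.104,0.01],0]]'; python3 -m jog '[[1,[0,0,0],0]]' | tail -1; python3 - <<'E'
from h import *
from cell import ctrl
import cv2
s=ctrl.read_state();f=ctrl.grab_frame("wrist")
f["p"]=s["tool_pos"];f["R"]=s["orientation"]
pickle.dump(f,open("w1.pkl","wb"))
print(s["t"],s["tool_pos"],s["qpos"].round(3))
cv2.imwrite("pics/w1.png",f["image"][:,:,::-1])
E
```

```text
t: 1.15
tool_pos: [0.4414, 0.0694, 0.2222]
orientation: [[-0.737, 0.676, 0.003], [0.676, 0.737, 0.0], [-0.002, 0.002, -1.0]]
force: [1.0, 0.6, 0.0]
grip_width: 0.0853
finger_force: 0.0
finger_force: 0.0
1.25 [0.44141598 0.06684282 0.22021493] [ 0.009  0.123 -0.283  1.165 -0.002  0.759]
```

View pics/w1.png

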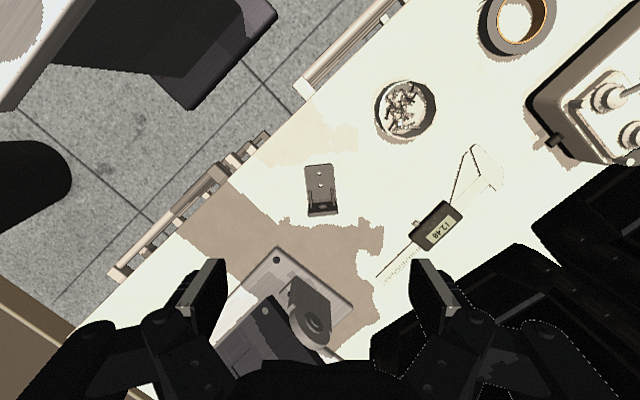

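The wrist view shows the bracket at (305–338, 164–217), foot with two holes upward in the image and the upright at the lower end. The tin, tape and calipers are clear of it. I'll fit its pose by silhouette in the wrist, scene and side views.

```bash
cat >> h.py <<'E'
def wpose(f):
    T=np.array(f["T_tool_cam"]);return np.array(f["p"])+f["R"]@T[:3,3],f["R"]@T[:3,:3]
def box(x0,x1,y,z0,z1):return np.array([[x,s*y,z] for x in(x0,x1) for s in(-1,1) for z in(z0,z1)])
FOOT=box(-.025,.025,.017,0,.005);UP=box(.02,.025,.017,0,.038)
E
cat > b.py <<'E'
from h import *
import cv2
from scipy.optimize import minimize
F=pickle.load(open("f0.pkl","rb"));W=pickle.load(open("w1.pkl","rb"))
V=[(W,wpose(W),(290,355,150,230)),(F["scene"],None,(278,305,236,262)),(F["side"],None,(328,358,240,272))]
K=4
def mask(v):
    f,_,(a,b,c,d)=v;g=cv2.cvtColor(f["image"][c:d,a:b],cv2.COLOR_RGB2GRAY)
    return cv2.resize(g,None,fx=K,fy=K,interpolation=cv2.INTER_CUBIC)<120
M=[mask(v) for v in V];print([m.sum()/16 for m in M])
def rend(v,p):
    f,po,(a,b,c,d)=v;m=np.zeros(((d-c)*K,(b-a)*K),np.uint8)
    for B in(FOOT,UP):
        P=B@Rz(p[2]).T+[p[0],p[1],p[3]];q=(proj(f,P,po)-[a-.5,c-.5])*K
        cv2.fillConvexPoly(m,cv2.convexHull((q*16).astype(np.int32)),1,shift=4)
    return m>0
def iou(p,i):r=rend(V[i],p);return (r&M[i]).sum()/(r|M[i]).sum()
for idx in([0],[1,2],[0,1,2]):
    best=min((minimize(lambda p:-sum(iou(p,i) for i in idx),x0,method='Nelder-Mead',options=dict(initial_simplex=np.array(x0)+np.vstack([np.zeros(4),np.diag([.006,.006,.15,.004])]))) for x0 in([.452,.047,-.75,0],[.448,.052,-.7,0])),key=lambda r:r.fun)
    p=best.x;print(idx,p.round(4),[round(iou(p,i),3) for i in range(3)])
np.save("br.npy",p);u=np.array([np.cos(p[2]),np.sin(p[2])]);print("upright",p[:2]+.0225*u)
E
python3 b.py
```

```text
[np.float64(752.625), np.float64(37.1875), np.float64(89.875)]
[0] [ 0.4614  0.0527 -0.6461 -0.0105] [np.float64(0.513), np.float64(0.183), np.float64(0.305)]
[1, 2] [ 0.4565  0.0524 -0.6169 -0.0018] [np.float64(0.41), np.float64(0.208), np.float64(0.402)]
[0, 1, 2] [ 0.459   0.0541 -0.6443 -0.0019] [np.float64(0.492), np.float64(0.217), np.float64(0.378)]
upright [0.47695235 0.04060297]
```

```bash
for t in 150 175; do sed "s/<120/<$t/" b.py > b2.py; python3 b2.py; done; python3 - <<'E'
import pickle,cv2
W=pickle.load(open("w1.pkl","rb"));g=cv2.cvtColor(W["image"],cv2.COLOR_RGB2GRAY)
print(g[156:226:4,296:350:3])
E
```

```text
[np.float64(1467.375), np.float64(137.375), np.float64(193.4375)]
[0] [ 0.4603  0.0535 -0.6407 -0.0059] [np.float64(0.961), np.float64(0.779), np.float64(0.698)]
[1, 2] [ 0.4575  0.0525 -0.6259 -0.0019] [np.float64(0.838), np.float64(0.762), np.float64(0.853)]
[0, 1, 2] [ 0.4591  0.0543 -0.6372 -0.0012] [np.float64(0.942), np.float64(0.78), np.float64(0.807)]
upright [0.47715956 0.04087428]
[np.float64(1759.9375), np.float64(165.3125), np.float64(217.25)]
[0] [ 0.4597  0.0538 -0.6403 -0.0032] [np.float64(0.833), np.float64(0.835), np.float64(0.793)]
[1, 2] [ 0.4577  0.0534 -0.6357 -0.0012] [np.float64(0.758), np.float64(0.804), np.float64(0.902)]
[0, 1, 2] [ 4.588e-01  5.390e-02 -6.383e-01 -5.000e-04] [np.float64(0.815), np.float64(0.827), np.float64(0.865)]
upright [0.47683083 0.04052375]
[[229 228 230 227 226 235 234 234 235 233 234 235 234 234 234 234 234 233]
 [227 228 227 232 234 233 234 234 234 235 235 235 233 233 232 234 234 235]
 [235 234 234 240 238 227 203 155 112  53  60  93 206 233 231 231 234 233]
 [233 233 238 116 128 126 125 127 122 120 119 122 118 236 233 232 232 233]
[... 351 characters left out ...]
110 180 234 233 233 233]
 [233 234 234 241  83  56 118 119 118 122 120 129 100 150 235 234 234 234]
 [234 233 234 236 121  55 118 121 120 123 123 116  90 103 235 234 235 235]
 [234 234 234 233 139  95 107 120 115 116 113 101 102  90 239 233 234 235]
 [234 234 234 234 114 106  43  43  44  58  41  45  56  51 244 234 236 234]
 [233 233 234 235  80  58  43  33  82  55  38  44  42  43 246 234 235 233]
 [234 234 234 235  62  53  79  78  97 127 137 136 129 113 170 234 234 234]
 [234 234 234 235 148 136 157 180 201 197 244 243 240 237 235 235 233 234]
 [234 234 234 233 234 234 234 235 235 236 234 235 232 235 233 233 234 234]
 [239 223 237 235 235 233 237 225 153 220 152 170 220 240 237 236 233 238]]
```

Bracket fitted at (0.459, 0.054), yaw -0.64, height 0 within 1 mm, so the upright's middle is at (0.477, 0.041). Descending to grip it.

```bash
python3 -m jog '[[1,[-0.022,0.003,0.045],-6],[1,[-0.044,0.005,0.09],-6],[1,[-0.044,0.005,0.135],-6],[1,[-0.044,0.005,0.175],-6],[1,[-0.044,0.005,0.197],-6]]' 40; python3 - <<'E'
from h import *
from cell import ctrl
import cv2
s=ctrl.read_state();f=ctrl.grab_frame("wrist")
print(s["tool_pos"],np.degrees(np.arctan2(s["orientation"][1,0],s["orientation"][0,0])))
cv2.imwrite("pics/w2.png",f["image"][:,:,::-1])
E
```

```text
t: 1.8
tool_pos: [0.4728, 0.0471, 0.0211]
orientation: [[-0.805, 0.593, -0.005], [0.593, 0.805, 0.001], [0.005, -0.003, -1.0]]
force: [-1.0, -0.2, -0.0]
grip_width: 0.0854
finger_force: 0.0
[0.47279835 0.04706177 0.02111719] 143.59818383914958
```

View pics/w2.png

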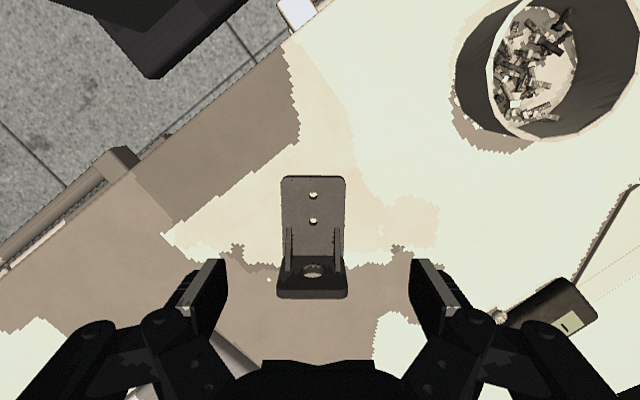

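The bracket (280–347, 176–298) stands centred between the fingers, upright toward the tool. Going down the last 15 mm and gripping.

```bash
python3 -m jog '[[1,[0,0,0.015],0],[1,[0,0,0.015],0],[0.3,[0,0,0.015],0],[0.3,[0,0,0.015],0],[0.3,[0,0,0.015],0]]' 40;python3 -m jog '[[0.3,[0,0,0],0],[0.3,[0,0,0],0],[0.3,[0,0,-0.02],0],[0.3,[0,0,-0.06],0],[0.3,[0,0,-0.1],0]]'
```

```text
t: 2.35
tool_pos: [0.4769, 0.0457, 0.0105]
orientation: [[-0.804, 0.595, 0.002], [0.595, 0.804, 0.0], [-0.002, 0.001, -1.0]]
force: [-0.1, -1.4, 0.9]
grip_width: 0.0439
finger_force: 0.0
t: 2.85
tool_pos: [0.4749, 0.0455, 0.1102]
orientation: [[-0.804, 0.595, -0.002], [0.595, 0.804, 0.0], [0.002, -0.001, -1.0]]
force: [0.9, 0.8, -0.5]
grip_width: 0.0327
finger_force: 39.9
```

Gripped at 33 mm width. The table must be loaded along its normal, because a vertical wrist would strike the camera, so I need to see whether the arm leans the tool at its reach limit. I rise first, turning to the stand's heading.

```bash
python3 -m jog '[[0.3,[0,0,-0.05],-8.5],[0.3,[0,0,-0.1],-17],[0.3,[0,0,-0.15],-25.5],[0.3,[0,0,-0.2],-34],[0.3,[0,0,-0.25],-41]]' ;python3 -m jog '[[0.3,[0,0,-0.05],0],[0.3,[0,0,-0.1],0],[0.3,[0,0,-0.15],0],[0.3,[0,0,-0.2],0],[0.3,[0,0,-0.25],0]]'; python3 -c "
from cell import ctrl
print(ctrl.read_state()['qpos'].round(3))"
```

```text
t: 3.35
tool_pos: [0.4753, 0.0455, 0.3619]
orientation: [[-0.997, -0.084, 0.001], [-0.084, 0.997, 0.0], [-0.001, -0.0, -1.0]]
force: [1.1, 0.8, 0.1]
grip_width: 0.0328
finger_force: 39.9
t: 3.85
tool_pos: [0.4674, 0.0437, 0.5564]
orientation: [[-0.996, -0.078, 0.053], [-0.078, 0.997, -0.001], [-0.053, -0.005, -0.999]]
force: [-0.8, 0.2, -1.0]
grip_width: 0.0329
finger_force: 40.1
[-4.300e-02  3.370e-01  9.310e-01  2.112e+00  2.000e-03 -1.210e-01]
```

At the upper limit joint 4 saturates and the tool leans outward (0.053 rad), which is the direction I need. Continuing, to see whether the lean accumulates.

```bash
python3 -m jog '[[0.3,[0,0,-0.05],0],[0.3,[0,0,-0.1],0],[0.3,[0,0,-0.15],0],[0.3,[0,0,-0.2],0],[0.3,[0,0,-0.25],0]]'; python3 -c "
from cell import ctrl
print(ctrl.read_state()['qpos'].round(3))"
```

```text
t: 4.35
tool_pos: [0.4235, 0.0408, 0.5792]
orientation: [[-0.994, -0.078, 0.079], [-0.078, 0.997, -0.001], [-0.079, -0.007, -0.997]]
force: [-0.4, -1.2, -0.2]
grip_width: 0.0327
finger_force: 40.1
[-0.056  0.236  0.859  2.115  0.004 -0.134]
```

```bash
python3 -m jog '[[0.3,[0,0,0.03],0],[0.3,[0,0,0.06],0]]'; python3 -c "
from cell import ctrl
print(ctrl.read_state()['qpos'].round(3))"
```

```text
t: 4.55
tool_pos: [0.4297, 0.0407, 0.5193]
orientation: [[-0.993, -0.078, 0.084], [-0.078, 0.997, -0.001], [-0.083, -0.008, -0.996]]
force: [0.8, -0.2, -0.1]
grip_width: 0.0327
finger_force: 40.1
[-0.055  0.125  0.515  1.877  0.004 -0.133]
```

The lean persists from call to call, so single-row calls against the limit should build it up. I'll shift to the stand's lane (clear above the camera) and push up and out in single-row calls.

```bash
python3 -m jog '[[0.3,[0,-0.045,-0.02],0],[0.3,[0,-0.09,-0.02],0],[0.3,[0,-0.135,-0.02],0],[0.3,[0,-0.18,-0.02],0]]' | sed -n 2,3p
python3 -m jog '[[0.3,[-0.035,0,-0.035],0]]' | sed -n 2,3p
python3 -m jog '[[0.3,[-0.035,0,-0.035],0]]' | sed -n 2,3p
python3 -m jog '[[0.3,[-0.035,0,-0.035],0]]' | sed -n 2,3p
python3 -m jog '[[0.3,[-0.035,0,-0.035],0]]' | sed -n 2,3p
python3 -c "
from cell import ctrl
print(ctrl.read_state()['qpos'].round(3))"
```

```text
tool_pos: [0.4409, -0.1398, 0.5402]
orientation: [[-0.994, -0.078, 0.079], [-0.079, 0.997, 0.001], [-0.079, -0.005, -0.997]]
tool_pos: [0.4624, -0.1405, 0.5566]
orientation: [[-0.995, -0.067, 0.079], [-0.067, 0.998, -0.002], [-0.078, -0.008, -0.997]]
tool_pos: [0.5288, -0.1439, 0.5669]
orientation: [[-0.984, -0.066, 0.165], [-0.074, 0.996, -0.041], [-0.161, -0.053, -0.985]]
tool_pos: [0.5453, -0.1351, 0.5661]
orientation: [[-0.981, -0.069, 0.182], [-0.078, 0.996, -0.043], [-0.178, -0.057, -0.982]]
tool_pos: [0.5386, -0.1218, 0.5785]
orientation: [[-0.977, -0.07, 0.199], [-0.081, 0.996, -0.046], [-0.195, -0.061, -0.979]]
[-0.352  0.469  1.217  2.114  0.026 -0.426]
```

```bash
python3 - <<'E'
from h import *
F=pickle.load(open("f0.pkl","rb"));S,D=F["scene"],F["side"]
print(onz(S,(345,222),0),onz(D,(276,330),0),onz(D,(282,185),0))
q=onz(S,(345,222),0)
for z in(.3,.35,.4,.45,.5,.55): print(z,proj(S,[[q[0],q[1],z]]).round(),proj(D,[[q[0],q[1],z]]).round())
E
```

```text
[ 0.67106038 -0.02243145  0.        ] [0.65065357 0.28962003 0.        ] [ 0.658342   -0.30183871  0.        ]
0.3 [[350. 162.]] [[267. 169.]]
0.35 [[351. 149.]] [[265. 154.]]
0.4 [[353. 136.]] [[264. 139.]]
0.45 [[354. 121.]] [[262. 122.]]
0.5 [[355. 106.]] [[260. 104.]]
0.55 [[357.  89.]] [[258.  85.]]
```

Towers: front face at x ≈ 0.655 for y > -0.02, top about 0.45 m, so staying at z > 0.5 and x < 0.6 is clear. The lean follows the arm's azimuth, so I'll swing left to where the arm's plane matches the stand's heading and go on there.

```bash
python3 -m jog '[[0.3,[0.007,0.049,-0.003],0],[0.3,[0.014,0.098,-0.006],0],[0.3,[0.021,0.147,-0.009],0],[0.3,[0.028,0.196,-0.012],0],[0.3,[0.035,0.245,-0.015],0]]' | sed -n 2,3p
python3 -m jog '[[0.3,[0,0.049,0],0]]' | sed -n 2,3p
python3 -m jog '[[0.3,[-0.02,0,-0.045],0]]' | sed -n 2,3p
python3 -m jog '[[0.3,[-0.02,0,-0.045],0]]' | sed -n 2,3p
python3 -m jog '[[0.3,[-0.02,0,-0.045],0]]' | sed -n 2,3p
python3 -m jog '[[0.3,[0,0,-0.05],0]]' | sed -n 2,3p
python3 -m jog '[[0.3,[0,0,-0.05],0]]' | sed -n 2,3p
python3 -m jog '[[0.3,[0,0,-0.05],0]]' | sed -n 2,3p
python3 -c "
from cell import ctrl
print(ctrl.read_state()['qpos'].round(3))"
```

```text
tool_pos: [0.4785, 0.1219, 0.5772]
orientation: [[-0.975, -0.07, 0.212], [-0.082, 0.995, -0.049], [-0.207, -0.065, -0.976]]
tool_pos: [0.4745, 0.1704, 0.575]
orientation: [[-0.974, -0.07, 0.213], [-0.082, 0.995, -0.048], [-0.209, -0.064, -0.976]]
tool_pos: [0.4933, 0.1793, 0.5897]
orientation: [[-0.97, -0.082, 0.23], [-0.093, 0.995, -0.039], [-0.226, -0.059, -0.972]]
tool_pos: [0.5004, 0.175, 0.6087]
orientation: [[-0.959, -0.078, 0.272], [-0.09, 0.995, -0.031], [-0.268, -0.054, -0.962]]
tool_pos: [0.4919, 0.1689, 0.6242]
orientation: [[-0.951, -0.077, 0.299], [-0.087, 0.996, -0.023], [-0.296, -0.048, -0.954]]
tool_pos: [0.4756, 0.1657, 0.6458]
orientation: [[-0.938, -0.076, 0.337], [-0.086, 0.996, -0.013], [-0.335, -0.042, -0.941]]
tool_pos: [0.4589, 0.1635, 0.6666]
orientation: [[-0.923, -0.078, 0.376], [-0.086, 0.996, -0.002], [-0.374, -0.034, -0.927]]
tool_pos: [0.4423, 0.1612, 0.6855]
orientation: [[-0.908, -0.081, 0.411], [-0.085, 0.996, 0.008], [-0.41, -0.028, -0.912]]
[ 0.287  0.264  1.219  2.116 -0.109  0.177]
```

```bash
python3 -m jog '[[0.3,[0,0.02,-0.05],0]]' | sed -n 2,3p
python3 -m jog '[[0.3,[0,0.02,-0.05],0]]' | sed -n 2,3p
python3 -m jog '[[0.3,[0,0.02,-0.02],0]]' | sed -n 2,3p
python3 - <<'E'
from h import *
from cell import ctrl
p=np.load("stand.npy");s=ctrl.read_state();R=s["orientation"];Rt=Rz(p[2])@Ry(-p[3])
print(s["qpos"].round(3));print("target z",-Rt[:,2].round(3),"tool axes in table frame\n",(Rt.T@R).round(3))
# place: TCP in pocket frame (upright mid at .0225, TCP h above floor)
for n,L in[("pre",[.0225,0,.006+.009+.10]),("seat",[.0225,0,.006+.010])]:
    T=tab(p,L)[0];print(n,T.round(4),"delta tool",((T-s["tool_pos"])@R).round(4))
E
```

```text
tool_pos: [0.4226, 0.1749, 0.7001]
orientation: [[-0.893, -0.081, 0.442], [-0.082, 0.996, 0.018], [-0.442, -0.02, -0.897]]
tool_pos: [0.4023, 0.1897, 0.7128]
orientation: [[-0.878, -0.087, 0.47], [-0.082, 0.996, 0.031], [-0.471, -0.011, -0.882]]
tool_pos: [0.3895, 0.206, 0.7179]
orientation: [[-0.87, -0.09, 0.485], [-0.081, 0.996, 0.039], [-0.486, -0.005, -0.874]]
[ 0.474  0.201  1.22   2.116 -0.188  0.337]
target z [ 0.477  0.039 -0.878] tool axes in table frame
 [[-1.    -0.011  0.009]
 [-0.011  1.    -0.   ]
 [-0.009 -0.    -1.   ]]
pre [ 0.523  -0.1443  0.1898] delta tool [ 0.1691 -0.358   0.5125]
seat [ 0.5702 -0.1405  0.1028] delta tool [ 0.17   -0.358   0.6115]
```

The tool is now aligned with the tipped table to within 0.01 rad. Flying to a standoff about 140 mm out along the table normal.

```bash
python3 -m jog '[[0.3,[0.013,-0.0275,0.036],0],[0.3,[0.026,-0.055,0.072],0],[0.3,[0.039,-0.0825,0.108],0],[0.3,[0.052,-0.11,0.144],0],[0.3,[0.065,-0.1375,0.18],0]]' | sed -n 2,3p
python3 -m jog '[[0.3,[0.013,-0.0275,0.036],0],[0.3,[0.026,-0.055,0.072],0],[0.3,[0.039,-0.0825,0.108],0],[0.3,[0.052,-0.11,0.144],0],[0.3,[0.065,-0.1375,0.18],0]]' | sed -n 2,4p
cat > tgt.py <<'E'
from h import *
from cell import ctrl
import sys
p=np.load("stand.npy");s=ctrl.read_state();R=s["orientation"];Rt=Rz(p[2])@Ry(-p[3])
L=[float(v)/1000 for v in sys.argv[1:4]]
T=tab(p,L)[0];print(s["qpos"].round(3),s["t"]);print("tool axes in table\n",(Rt.T@R).round(3),"\ndelta tool",((T-s["tool_pos"])@R).round(4))
print("TCP in table",((s["tool_pos"]-tab(p,[0,0,0])[0])@Rt).round(4))
E
python3 tgt.py 22.5 0 136
```

```text
tool_pos: [0.4244, 0.0994, 0.5658]
orientation: [[-0.872, -0.092, 0.481], [-0.085, 0.996, 0.036], [-0.482, -0.01, -0.876]]
tool_pos: [0.467, -0.0363, 0.378]
orientation: [[-0.873, -0.09, 0.48], [-0.085, 0.996, 0.033], [-0.481, -0.012, -0.877]]
force: [0.6, 0.0, 0.0]
[-0.344 -0.277 -0.374  1.007  0.194 -0.391] 7.85
tool axes in table
 [[-1.    -0.014  0.003]
 [-0.014  1.    -0.006]
 [-0.003 -0.006 -1.   ]] 
delta tool [ 0.0507 -0.1105  0.1673]
TCP in table [0.0712 0.1121 0.3028]
```

```bash
python3 -m jog '[[0.3,[0.013,-0.028,0.04],0],[0.3,[0.026,-0.055,0.08],0],[0.3,[0.039,-0.083,0.12],0],[0.3,[0.051,-0.11,0.15],0],[0.3,[0.051,-0.11,0.15],0]]' | sed -n 2,4p
python3 tgt.py 22.5 0 136; python3 - <<'E'
from h import *
from cell import ctrl
import cv2
s=ctrl.read_state();f=ctrl.grab_frame("wrist")
f["p"]=s["tool_pos"];f["R"]=s["orientation"]
pickle.dump(f,open("w3.pkl","wb"))
cv2.imwrite("pics/w3.png",f["image"][:,:,::-1])
E
```

```text
tool_pos: [0.5022, -0.1449, 0.2186]
orientation: [[-0.878, -0.087, 0.472], [-0.08, 0.996, 0.035], [-0.473, -0.007, -0.881]]
force: [-0.2, 0.5, -0.4]
[-0.576 -0.074 -0.62   0.622  0.29  -0.605] 8.35
tool axes in table
 [[-1.    -0.009 -0.006]
 [-0.009  1.    -0.004]
 [ 0.006 -0.004 -1.   ]] 
delta tool [-0.0045 -0.001   0.0143]
TCP in table [0.0181 0.001  0.1503]
```

View pics/w3.png

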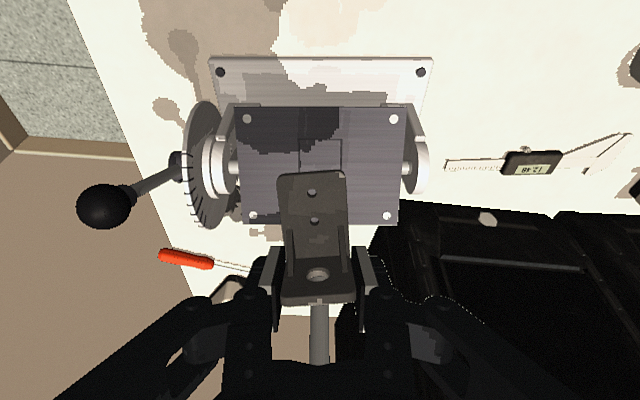

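The view shows the plate corners at about (237,107), (413,108) and (399,225), the pocket's low edge near y = 139 and the bracket foot's end at (277–346, 170–176). The foot looks turned slightly in the grip. I'll overlay the model to check the stand fit.

```bash
python3 - <<'E'
from h import *
import cv2
f=pickle.load(open("w3.pkl","rb"));p=np.load("stand.npy");po=wpose(f)
K=2.75;a,b=225,95
im=cv2.resize(np.ascontiguousarray(f["image"][95:310,225:430,::-1]),None,fx=K,fy=K,interpolation=cv2.INTER_CUBIC)
def poly(P,c):
    q=((proj(f,P,po)+.5-[a,b])*K).round().astype(int);cv2.polylines(im,[q.reshape(-1,1,2)],True,c,1);print(q.tolist())
sq=lambda x,y,z:np.array([[-x,-y,z],[-x,y,z],[x,y,z],[x,-y,z]])
poly(tab(p,sq(.055,.075,.01)),(0,255,0));poly(tab(p,sq(.0265,.0185,.01)),(0,255,255))
poly(fix(p,sq(.0675,.106,.012)),(255,0,0))
cv2.imwrite("pics/c3.png",im)
E
```

```text
[[14, 23], [494, 28], [465, 354], [38, 350]]
[[196, 117], [311, 118], [306, 275], [198, 274]]
[[-58, -90], [568, -85], [489, 213], [19, 209]]
```

View pics/c3.png

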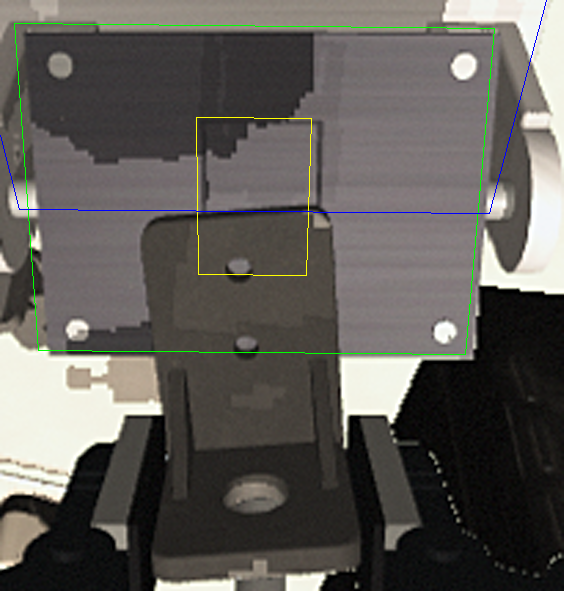

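The model overlay lies about 3 mm left of and 2 mm above the real plate and pocket (true pocket edges at crop x = 206 and 321, low edge y = 124). The foot is turned about 3° in the grip. I'll refit both from this close view.

```bash
cat > fit2.py <<'E'
from h import *
f=pickle.load(open("w3.pkl","rb"));p0=np.load("stand.npy");po=wpose(f)
c=lambda u,v:np.array([225+u/2.75-.5,95+v/2.75-.5])
pts=[(c(494,33),[-.055,.075,.01]),(c(475,357),[.055,.075,.01]),(c(25,33),[-.055,-.075,.01]),(c(47,356),[.055,-.075,.01]),
(c(206,124),[-.0265,-.0185,.01]),(c(321,124),[-.0265,.0185,.01])]
hol=[(c(60,65),(-1,-1)),(c(464,66),(-1,1)),(c(445,331),(1,1)),(c(77,329),(1,-1))]
def fun(q):
    e=[proj(f,tab(q,L),po)[0]-u for u,L in pts]+[proj(f,tab(q,[q[4]*a,q[5]*b,.01]),po)[0]-u for u,(a,b) in hol]
    return np.concatenate(e+[[(q[3]-p0[3])/.02]])
r=least_squares(fun,list(p0)+[.047,.065],loss='soft_l1');q=r.x
print(q.round(4),fun(q).round(1).tolist());np.save("stand2.npy",q[:4])
# bracket in tool frame: camera pose in tool
T=np.array(f["T_tool_cam"]);tp=(T[:3,3],T[:3,:3])
B=[(c(143,219),[-.025,-.017,.0]),(c(331,209),[-.025,.017,.0]),(c(153,557),[.02,-.017,.038]),(c(360,551),[.02,.017,.038]),(c(186,450),[.02,-.015,.005])]
def g(b): # b=x,y,z of bracket origin in tool, yaw, pitch ; bracket x=-tool x, y=tool y, z=-tool z
    A=Ro.from_euler('zy',[b[3],b[4]]).as_matrix()@np.diag([-1,1,-1.])
    e=np.concatenate([proj(f,A@np.array(L)+b[:3],tp)[0]-u for u,L in B]);return np.r_[e,b[4]/.03,(b[2]-.0095)/.0015]
for pit in(1,):
    r=least_squares(g,[.02,0,.0095,0,0]);b=r.x;print("bracket origin tool",b[:3].round(4),"yaw,pitch",b[3:].round(3),g(b).round(1).tolist())
np.save("bt.npy",b)
E
python3 fit2.py
```

```text
[ 0.5604 -0.1383  0.0889  0.5077  0.0449  0.0643] [2.4, -0.0, -0.4, 0.3, -0.3, -0.3, 0.6, 0.1, -0.5, -0.1, -0.9, 0.0, 0.1, 0.1, 0.0, 0.0, 0.1, -0.0, 0.1, 0.2, 0.4]
bracket origin tool [ 0.0184 -0.0006  0.0117] yaw,pitch [-0.074  0.038] [0.8, 0.8, 0.5, -0.5, -1.0, 1.3, 1.7, -1.4, -2.2, 0.0, 1.3, 1.5]
```

Close-range fit: stand at (0.5604, -0.1383), yaw 0.089, tilt 0.508, with sub-pixel residuals. Untwisting by 3.5° and descending to just above the pocket.

```bash
sed -i 's/stand.npy/stand2.npy/' tgt.py; python3 tgt.py 18.4 -0.5 40
```

```text
[-0.574 -0.077 -0.616  0.624  0.291 -0.604] 8.4
tool axes in table
 [[-1.    -0.003 -0.012]
 [-0.003  1.    -0.007]
 [ 0.012 -0.007 -1.   ]] 
delta tool [-0.0004  0.001   0.113 ]
TCP in table [ 0.0194 -0.0007  0.153 ]
```

```bash
python3 -m jog '[[0.3,[0,0.001,0.035],1.5],[0.3,[0,0.001,0.07],3.5],[0.3,[0,0.001,0.1],3.5],[0.3,[0,0.001,0.113],3.5],[0.3,[0,0.001,0.113],3.5]]' | sed -n 2,4p
python3 tgt.py 18.4 -0.5 26;  python3 - <<'E'
from h import *
from cell import ctrl
import cv2
s=ctrl.read_state();f=ctrl.grab_frame("wrist")
f["p"]=s["tool_pos"];f["R"]=s["orientation"]
pickle.dump(f,open("w4.pkl","wb"));po=wpose(f);p=np.load("stand2.npy")
K=2.75;a,b=225,95
im=cv2.resize(np.ascontiguousarray(f["image"][b:310,a:430,::-1]),None,fx=K,fy=K,interpolation=cv2.INTER_CUBIC)
sq=lambda x,y,z:np.array([[-x,-y,z],[-x,y,z],[x,y,z],[x,-y,z]])
for P in(sq(.055,.075,.01),sq(.0265,.0185,.01)):
    q=((proj(f,tab(p,P),po)+.5-[a,b])*K).round().astype(int);cv2.polylines(im,[q.reshape(-1,1,2)],True,(0,255,0),1);print(q.tolist())
cv2.imwrite("pics/c4.png",im)
E
```

```text
tool_pos: [0.5595, -0.1379, 0.1241]
orientation: [[-0.878, -0.039, 0.477], [-0.025, 0.999, 0.036], [-0.478, 0.019, -0.878]]
force: [-0.7, -0.3, -0.3]
[-0.493  0.122 -0.7    0.319  0.26  -0.47 ] 8.9
tool axes in table
 [[-0.999  0.053 -0.009]
 [ 0.053  0.999 -0.007]
 [ 0.009 -0.007 -1.   ]] 
delta tool [ 0.003  -0.0011  0.0147]
TCP in table [0.0216 0.0005 0.0407]
[[-157, 43], [624, 0], [588, 506], [-63, 534]]
[[147, 174], [330, 164], [337, 404], [169, 411]]
```

View pics/c4.png

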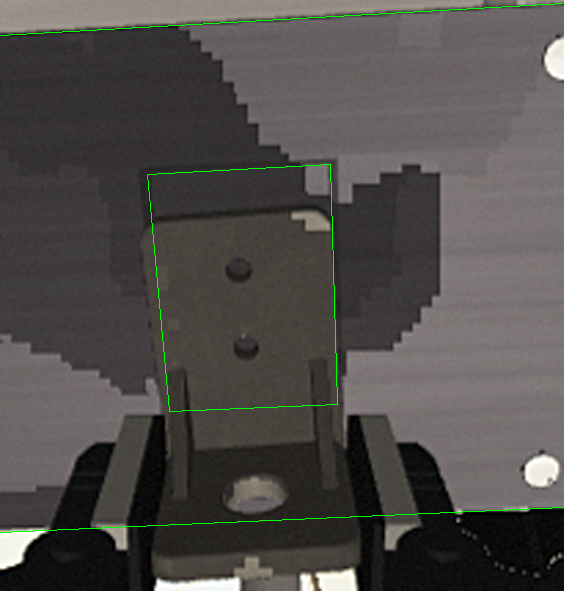

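The model matches the pocket (edges at crop x ≈ 143 and 337), and the foot is now parallel to the pocket sides. Inserting gently while watching the force.

```bash
python3 -m jog '[[0.3,[0.003,-0.001,0.008],0],[0.3,[0.003,-0.001,0.015],0],[0.3,[0.003,-0.001,0.015],0]]' | sed -n 2,5p;  python3 tgt.py 18.4 -0.5 16.5 | tail -2
python3 -m jog '[[0.3,[0,0,0.003],0],[0.3,[0,0,0.006],0],[0.3,[0,0,0.006],0]]' | sed -n 2,5p;  python3 tgt.py 18.4 -0.5 16.5 | tail -2
```

```text
tool_pos: [0.5641, -0.1396, 0.1084]
orientation: [[-0.879, -0.038, 0.476], [-0.024, 0.999, 0.035], [-0.477, 0.019, -0.879]]
force: [-0.2, 0.1, 0.2]
grip_width: 0.033
delta tool [-0.0005  0.0012  0.0083]
TCP in table [ 0.0179 -0.0016  0.0248]
tool_pos: [0.5675, -0.1388, 0.1033]
orientation: [[-0.878, -0.039, 0.477], [-0.024, 0.999, 0.037], [-0.478, 0.021, -0.878]]
force: [0.7, 2.3, 0.7]
grip_width: 0.0329
delta tool [0.     0.0007 0.0022]
TCP in table [ 0.0184 -0.0012  0.0187]
```

```bash
python3 -m jog '[[0.3,[0,0.0007,0.002],0],[0.3,[0,0.0007,0.002],0]]' | sed -n 2,5p;  python3 tgt.py 18.4 -0.5 16.5 | tail -1
python3 -m jog '[[0.3,[0,0,0.002],0],[0.3,[0,0,0.002],0]]' | sed -n 2,5p;  python3 tgt.py 18.4 -0.5 16.5 | tail -1
```

```text
tool_pos: [0.5685, -0.1385, 0.1014]
orientation: [[-0.878, -0.038, 0.477], [-0.024, 0.999, 0.035], [-0.478, 0.02, -0.878]]
force: [0.3, 1.6, 0.8]
grip_width: 0.0326
TCP in table [ 0.0184 -0.001   0.0166]
tool_pos: [0.5696, -0.1386, 0.1009]
orientation: [[-0.878, -0.038, 0.478], [-0.024, 0.999, 0.035], [-0.479, 0.019, -0.878]]
force: [-5.1, 1.9, 10.7]
grip_width: 0.0327
TCP in table [ 0.0191 -0.0012  0.0156]
```

Contact at 12 N with the TCP at the floor height expected for the pocket (a plate-top landing would read about 5 mm higher). Unloading, then releasing.

```bash
python3 -m jog '[[0.3,[0,0,-0.0015],0],[0.5,[0,0,-0.0015],0],[0.6,[0,0,-0.0015],0],[0.6,[0,0,-0.0015],0]]' 20| sed -n 2,7p;  python3 tgt.py 18.4 -0.5 16.5 | tail -1; python3 - <<'E'
from h import *
from cell import ctrl
import cv2
s=ctrl.read_state();f=ctrl.grab_frame("wrist")
f["p"]=s["tool_pos"];f["R"]=s["orientation"]
pickle.dump(f,open("w5.pkl","wb"));po=wpose(f);p=np.load("stand2.npy")
K=2.75;a,b=225,95
im=cv2.resize(np.ascontiguousarray(f["image"][b:310,a:430,::-1]),None,fx=K,fy=K,interpolation=cv2.INTER_CUBIC)
sq=lambda x,y,z:np.array([[-x,-y,z],[-x,y,z],[x,y,z],[x,-y,z]])
for P,c in((sq(.0265,.0185,.01),(0,255,0)),(sq(.025,.017,.011),(0,255,255)),(np.array([[.02,-.017,.044],[.025,-.017,.044],[.025,.017,.044],[.02,.017,.044]]),(0,255,255))):
    q=((proj(f,tab(p,P),po)+.5-[a,b])*K).round().astype(int);cv2.polylines(im,[q.reshape(-1,1,2)],True,c,1);print(q.tolist())
cv2.imwrite("pics/c5.png",im)
E
```

```text
tool_pos: [0.5679, -0.1387, 0.1004]
orientation: [[-0.879, -0.037, 0.475], [-0.024, 0.999, 0.035], [-0.476, 0.02, -0.879]]
force: [-0.5, -0.7, -0.3]
grip_width: 0.0511
finger_force: 0.0
TCP in table [ 0.0173 -0.0011  0.016 ]
[[140, 223], [350, 212], [356, 479], [166, 487]]
[[149, 232], [342, 222], [348, 475], [173, 483]]
[[149, 565], [152, 592], [368, 583], [368, 556]]
```

View pics/c5.png

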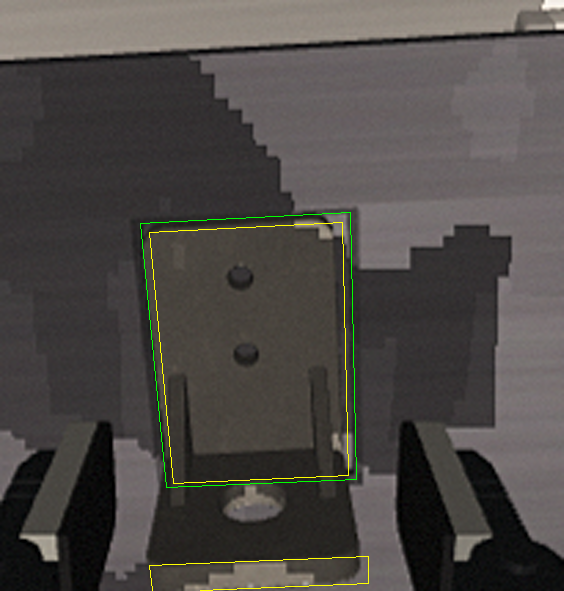

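The foot lies inside the pocket outline (edges about 150–336, end at y ≈ 220, at the low wall), so it looks home. I'll retreat along the normal and press lightly on the foot with closed fingers. The contact height (expected 11 mm) will confirm it is seated.

```bash
python3 -m jog '[[0.75,[0,0,0],0],[0.75,[0,0,-0.03],0],[0.75,[0,0,-0.07],0],[0,[0.03,0,-0.07],0],[0,[0.03,0,-0.07],0]]' 20| sed -n 2,7p
python3 -m jog '[[0,[0,0,0],0],[0,[0,0,0],0],[0,[0,0,0],0],[0,[0,0,0],0]]' 20| sed -n 4,7p
python3 tgt.py -13 0 13;
```

```text
tool_pos: [0.505, -0.1407, 0.1463]
orientation: [[-0.881, -0.036, 0.472], [-0.021, 0.999, 0.036], [-0.473, 0.022, -0.881]]
force: [-0.2, 0.7, -1.6]
grip_width: 0.0357
finger_force: 0.0
force: [0.0, 0.2, -0.1]
grip_width: 0.0001
finger_force: 0.0
[-0.562  0.005 -0.75   0.404  0.288 -0.535] 11.3
tool axes in table
 [[-0.999  0.054 -0.01 ]
 [ 0.054  0.999 -0.007]
 [ 0.01  -0.008 -1.   ]] 
delta tool [ 0.0016 -0.0006  0.0733]
TCP in table [-0.0107  0.001   0.0862]
```

```bash
python3 -m jog '[[0,[0.0015,0,0.03],0],[0,[0.0015,0,0.055],0],[0,[0.0015,0,0.069],0],[0,[0.0015,0,0.071],0],[0,[0.0015,0,0.071],0]]' | sed -n 4p
python3 tgt.py -13 0 10.5 | tail -2
python3 -m jog '[[0,[0,0,0.002],0],[0,[0,0,0.002],0]]' | sed -n 4p;python3 tgt.py -13 0 10.5 | tail -1
python3 -m jog '[[0,[0,0,0.002],0],[0,[0,0,0.002],0]]' | sed -n 4p;python3 tgt.py -13 0 10.5 | tail -1
```

```text
force: [0.2, -0.4, 0.8]
delta tool [-0.0008 -0.0009  0.0047]
TCP in table [-0.0137  0.001   0.0152]
force: [-0.5, 0.5, 0.3]
TCP in table [-0.0128  0.0003  0.0141]
force: [-0.1, -0.2, -0.1]
TCP in table [-0.0134  0.0005  0.0118]
```

```bash
python3 -m jog '[[0,[0,0,0.0015],0],[0,[0,0,0.0015],0]]' | sed -n 4p;python3 tgt.py -13 0 10.5 | tail -1
python3 -m jog '[[0,[0,0,0.001],0],[0,[0,0,0.001],0]]' | sed -n 4p;python3 tgt.py -13 0 10.5 | tail -1
```

```text
force: [-9.0, -0.6, 10.9]
TCP in table [-0.0138  0.0005  0.0109]
force: [-17.4, 1.0, 20.1]
TCP in table [-0.014   0.0005  0.0105]
```

Contact came at 11 mm normal height, exactly the foot's top when home. Retreating and moving over the knob with the jaws half open.

```bash
python3 -m jog '[[0,[0,0,-0.04],0],[0,[0,0,-0.085],0],[0.6,[0,0,-0.125],0],[0.6,[0,0,-0.15],-3]]' | sed -n 2,5p
python3 tgt.py 0 -130 158 | tail -2
cp tgt.py /tmp/t.py
```

```text
tool_pos: [0.4725, -0.1449, 0.2142]
orientation: [[-0.874, -0.085, 0.478], [-0.078, 0.996, 0.033], [-0.48, -0.008, -0.878]]
force: [1.2, -0.8, -0.1]
grip_width: 0.028
delta tool [-0.0109 -0.1312  0.005 ]
TCP in table [-0.0109  0.0013  0.1619]
```

```bash
python3 -m jog '[[0.6,[-0.004,-0.045,0],0],[0.6,[-0.008,-0.09,0],0],[0.6,[-0.011,-0.131,0.004],0],[0.6,[-0.011,-0.131,0.004],0]]' | sed -n 4,5p
cat > knob.py <<'E'
from h import *
from cell import ctrl
import cv2,sys
s=ctrl.read_state();f=ctrl.grab_frame("wrist")
f["p"]=s["tool_pos"];f["R"]=s["orientation"];pickle.dump(f,open(sys.argv[1],"wb"));po=wpose(f);p=np.load("stand2.npy")
if len(sys.argv)>2:p[3]=float(sys.argv[2])
k=tab(p,[0,-.13,.115])[0];u=proj(f,k,po)[0];print("pred knob px",u.round(1))
g=cv2.medianBlur(cv2.cvtColor(f["image"],cv2.COLOR_RGB2GRAY),5)
c=cv2.HoughCircles(g,cv2.HOUGH_GRADIENT,1.5,40,param1=80,param2=15,minRadius=13,maxRadius=36)
c=c[0][np.argsort(np.hypot(*(c[0][:,:2]-u).T))][:4];print(c.round(1).tolist())
m=((g<60)*255).astype(np.uint8)
a,b=[int(v) for v in u];w=60
cs,_=cv2.findContours(m[max(0,b-w):b+w,max(0,a-w):a+w].copy(),cv2.RETR_EXTERNAL,cv2.CHAIN_APPROX_NONE)
for q in sorted(cs,key=cv2.contourArea)[-4:]:
    (x,y),r=cv2.minEnclosingCircle(q);print("blob",round(x+max(0,a-w),1),round(y+max(0,b-w),1),round(r,1),cv2.contourArea(q))
def res(uv):
    return least_squares(lambda t:(proj(f,tab([*p[:3],t[0]],[0,t[1],.115]),po)[0]-uv),[p[3],-.13]).x
for q in c: print("tilt,y if knob",res(q[:2]).round(3))
E
python3 knob.py k1.pkl; python3 tgt.py 0 -130 96 | tail -2
```

```text
force: [1.1, -0.0, 0.4]
grip_width: 0.0512
pred knob px [325.1 229. ]
[[326.20001220703125, 224.1999969482422, 21.799999237060547], [365.20001220703125, 233.1999969482422, 15.100000381469727], [333.79998779296875, 269.20001220703125, 28.399999618530273], [306.79998779296875, 186.8000030517578, 15.800000190734863]]
blob 311.0 287.0 17.0 115.0
blob 326.5 175.8 11.1 185.5
blob 377.0 268.4 19.8 419.0
blob 326.5 220.5 25.3 1561.0
tilt,y if knob [ 0.536 -0.129]
tilt,y if knob [ 0.482 -0.105]
tilt,y if knob [ 0.231 -0.124]
tilt,y if knob [ 0.743 -0.141]
delta tool [-0.0019  0.0025  0.0598]
TCP in table [-0.0013 -0.1319  0.1558]
```

Knob found at pixel (326,224), radius 21.8 (22 expected), giving a tilt of about 0.53. Working out the grasp and the swing in tool axes.

```bash
cat > kn.py <<'E'
from h import *
from cell import ctrl
import sys
p=np.load("stand2.npy");s=ctrl.read_state();R=s["orientation"];t0=float(sys.argv[1])
g=s["tool_pos"]-.019*R[:,2]
for t in np.linspace(t0,float(sys.argv[2]),7):
    k=tab([*p[:3],t],[0,-.129,.115])[0];print(round(t,3),((k-g)@R).round(4))
E
python3 kn.py .536 0
```

```text
0.536 [0.0016 0.0033 0.0599]
0.447 [-0.0087  0.0033  0.0599]
0.357 [-0.0189  0.0034  0.0609]
0.268 [-0.029   0.0034  0.0628]
0.179 [-0.0389  0.0035  0.0656]
0.089 [-0.0485  0.0036  0.0692]
0.0 [-0.0577  0.0037  0.0737]
```

```bash
python3 -m jog '[[0.6,[0.0015,0.003,0.03],0],[0.6,[0.0015,0.003,0.055],0],[0.6,[0.0015,0.003,0.06],0],[0.6,[0.0015,0.003,0.06],0]]' | sed -n 4,5p
python3 -m jog '[[0.2,[0,0,0],0],[0.2,[0,0,0],0],[0.2,[0,0,0],0],[0.2,[0,0,0],0]]' 30| sed -n 4,7p; python3 kn.py .536 0
```

```text
force: [0.6, 0.2, 0.2]
grip_width: 0.0512
force: [0.8, -7.9, -3.5]
grip_width: 0.026
finger_force: 29.6
0.536 [0.0013 0.0016 0.0018]
0.447 [-0.009   0.0016  0.0019]
0.357 [-0.0192  0.0017  0.0029]
0.268 [-0.0293  0.0017  0.0048]
0.179 [-0.0392  0.0018  0.0076]
0.089 [-0.0488  0.0018  0.0112]
0.0 [-0.058   0.0019  0.0157]
```

The knob is held (26 mm across). Swinging along the arc to level.

```bash
python3 -m jog '[[0.2,[-0.0005,-0.001,0],0],[0.2,[-0.0103,-0.001,0.0001],0],[0.2,[-0.0205,-0.001,0.0011],0],[0.2,[-0.0306,-0.001,0.003],0],[0.2,[-0.0306,-0.001,0.003],0]]' 30| sed -n 4,7p; 
python3 -m jog '[[0.2,[-0.0099,0,0.0028],0],[0.2,[-0.0195,0,0.0064],0],[0.2,[-0.0287,0,0.0109],0],[0.2,[-0.0287,0,0.0109],0]]' | sed -n 4,7p; python3 kn.py .536 0 | tail -1
```

```text
force: [0.7, -5.7, -1.9]
grip_width: 0.0256
finger_force: 30.7
force: [2.0, -7.1, -0.4]
grip_width: 0.0259
finger_force: 31.5
0.0 [0.0023 0.0017 0.0015]
```

```bash
python3 -m jog '[[0.6,[0,0,0],0],[0.6,[0,0,0],0],[0.6,[0,0,-0.03],0],[0.6,[0,0,-0.06],0],[0.6,[0,0,-0.06],0]]' | sed -n 4,7p; python3 knob.py k2.pkl 0; python3 kn.py 0 0|tail -1
```

```text
force: [1.4, -1.0, 1.1]
grip_width: 0.0511
finger_force: 0.0
pred knob px [315.1 221.7]
[[315.79998779296875, 218.1999969482422, 21.600000381469727], [276.79998779296875, 206.1999969482422, 33.400001525878906], [362.20001220703125, 185.1999969482422, 30.100000381469727], [363.79998779296875, 264.79998779296875, 35.0]]
blob 329.0 170.0 10.8 208.5
blob 364.3 264.5 18.3 210.0
blob 296.0 270.5 42.1 700.5
blob 314.8 212.6 27.1 1651.0
tilt,y if knob [ 0.03 -0.13]
tilt,y if knob [ 0.121 -0.153]
tilt,y if knob [ 0.256 -0.102]
tilt,y if knob [-0.582 -0.091]
0.0 [ 0.0016 -0.0004  0.0619]
```

The knob measure reads 0.03 rad now, but it may share a bias with the stand fit. I'll refit the earlier frame (w3) including the knob and base corners to validate, then take the same kind of frame now and detect the features by code.

```bash
cat > fit3.py <<'E'
from fit2 import *
import cv2
g=cv2.medianBlur(cv2.cvtColor(f["image"],cv2.COLOR_RGB2GRAY),3)
cc=cv2.HoughCircles(g[160:260,50:170],cv2.HOUGH_GRADIENT,1.5,40,param1=80,param2=15,minRadius=18,maxRadius=36)[0]
print("knob",(cc[:2]+[50,160,0]).tolist());kc=cc[0][:2]+[50,160]
def fun3(q,use):
    e=[proj(f,tab(q,L),po)[0]-u for u,L in pts[:2]+pts[3:]]+[proj(f,tab(q,[q[4]*a,q[5]*b,.01]),po)[0]-u for u,(a,b) in hol]
    if use: e+=[proj(f,tab(q,[0,-.13,.115]),po)[0]-kc]
    e+=[proj(f,fix(q,[-.0675,s*.106,.012]),po)[0]-u for s,u in((-1,(208.5,57)),(1,(433.5,57)))]
    return np.concatenate(e)
for use in(0,1):
    r=least_squares(fun3,list(p0)+[.045,.065],args=(use,),loss='soft_l1');print(use,r.x.round(4),r.fun.round(1).tolist())
np.save("stand3.npy",r.x[:4])
E
python3 fit3.py; python3 tgt.py 18 0 150 | tail -2
```

```text
[ 0.5604 -0.1383  0.0889  0.5077  0.0449  0.0643] [2.4, -0.0, -0.4, 0.3, -0.3, -0.3, 0.6, 0.1, -0.5, -0.1, -0.9, 0.0, 0.1, 0.1, 0.0, 0.0, 0.1, -0.0, 0.1, 0.2, 0.4]
bracket origin tool [ 0.0184 -0.0006  0.0117] yaw,pitch [-0.074  0.038] [0.8, 0.8, 0.5, -0.5, -1.0, 1.3, 1.7, -1.4, -2.2, 0.0, 1.3, 1.5]
knob [[106.25, 205.75, 23.549999237060547]]
0 [ 0.5601 -0.1382  0.0866  0.5133  0.0448  0.0642] [2.5, -0.3, -0.3, 0.3, 0.4, -0.2, -0.3, -0.5, -0.7, -0.4, 0.3, -0.3, 0.1, -0.1, 0.2, -0.3, -0.0, -0.3, -1.4, 7.7, 0.1, 8.4]
1 [ 0.5601 -0.1381  0.0874  0.4983  0.0449  0.0642] [2.9, -0.1, -0.3, 0.1, 0.8, -0.3, -0.2, -0.3, -0.5, -0.1, 0.3, -0.2, 0.4, -0.1, 0.2, -0.3, 0.3, -0.2, -1.5, 0.1, -1.2, 7.8, 0.2, 8.3]
delta tool [ 0.04    0.1281 -0.0075]
TCP in table [ 0.0579 -0.1282  0.1434]
```

```bash
python3 -m jog '[[0.6,[0.04,0,-0.008],0],[0.6,[0.04,0.045,-0.008],0],[0.6,[0.04,0.09,-0.008],0],[0.6,[0.04,0.128,-0.008],0],[0.6,[0.04,0.128,-0.008],0]]' | sed -n 4p
cat > lev.py <<'E'
from h import *
from cell import ctrl
import cv2,sys,os
if not os.path.exists(sys.argv[1]):
    s=ctrl.read_state();f=ctrl.grab_frame("wrist");f["p"]=s["tool_pos"];f["R"]=s["orientation"];pickle.dump(f,open(sys.argv[1],"wb"))
f=pickle.load(open(sys.argv[1],"rb"));p=np.load("stand3.npy");p[3]=float(sys.argv[2]);po=wpose(f)
g=cv2.cvtColor(f["image"],cv2.COLOR_RGB2GRAY).astype(np.float32)
obs=[]
for a in(-1,1):
  for b in(-1,1):
    L=[a*.0449,b*.0642,.01];u=proj(f,tab(p,L),po)[0].round().astype(int);w=9
    if not(w<u[0]<640-w and w<u[1]<400-w):continue
    c=g[u[1]-w:u[1]+w+1,u[0]-w:u[0]+w+1];m=((c>170)*255).astype(np.uint8)
    n,_,st,ce=cv2.connectedComponentsWithStats(m)
    ok=[i for i in range(1,n) if 15<st[i,4]<120]
    print(a,b,"pred",u.tolist(),"blobs",[(st[i,4],(ce[i]+u-w).round(1).tolist()) for i in range(1,n)])
    if len(ok)==1: obs.append((L,ce[ok[0]]+u-w))
u=proj(f,tab(p,[0,-.13,.115]),po)[0].round().astype(int);a0,b0=max(0,u[0]-50),max(0,u[1]-50)
gm=cv2.medianBlur(g.astype(np.uint8),3)[b0:u[1]+50,a0:u[0]+50]
cc=cv2.HoughCircles(gm,cv2.HOUGH_GRADIENT,1.5,30,param1=80,param2=15,minRadius=17,maxRadius=34)
cc=[] if cc is None else (cc[0][:3]+[a0,b0,0]).tolist();print("knob pred",u,cc)
def fit(ob,q0):
    r=least_squares(lambda q:np.concatenate([proj(f,tab([q[0],q[1],q[2],q[3]],L),po)[0]-v for L,v in ob]),q0,loss='soft_l1');return r.x.round(4),r.fun.round(1).tolist()
if len(obs)>=3:print("holes only",fit(obs,p))
for c in cc:print("with knob",fit(obs+[([0,-.13,.115],np.array(c[:2]))],p))
def ft(ob):return least_squares(lambda q:np.concatenate([proj(f,tab([*p[:3],q[0]],L),po)[0]-v for L,v in ob]),[p[3]]).x.round(4)
for c in cc:print("tilt only, stand fixed",ft([([0,-.13,.115],np.array(c[:2]))]))
E
python3 lev.py w3.pkl .505; python3 lev.py l1.pkl 0.02
```

```text
force: [0.1, -0.1, 0.3]
-1 -1 pred [247, 118] blobs []
-1 1 pred [394, 118] blobs [(np.int32(70), [393.2, 118.6])]
1 -1 pred [253, 214] blobs [(np.int32(33), [252.1, 213.6])]
1 1 pred [387, 215] blobs [(np.int32(49), [386.2, 215.1]), (np.int32(1), [384.0, 224.0]), (np.int32(1), [391.0, 224.0])]
knob pred [104 205] [[102.75, 202.25, 28.100000381469727], [120.75, 175.25, 19.549999237060547]]
holes only (array([ 0.5601, -0.1384,  0.0795,  0.524 ]), [0.2, -0.1, -0.1, 0.2, -0.1, -0.0])
with knob (array([ 0.56  , -0.1386,  0.0815,  0.513 ]), [-0.1, -0.2, -0.2, 0.1, -0.4, -0.3, 0.4, -0.1])
with knob (array([ 0.5606, -0.1367,  0.0636,  0.6449]), [1.1, 0.3, -0.1, 0.3, 2.1, 1.5, -17.3, 0.1])
tilt only, stand fixed [0.5193]
tilt only, stand fixed [0.6493]
-1 -1 pred [231, 136] blobs []
-1 1 pred [388, 136] blobs [(np.int32(61), [388.0, 136.4])]
1 -1 pred [248, 210] blobs [(np.int32(13), [254.2, 218.5])]
1 1 pred [374, 210] blobs [(np.int32(30), [374.1, 211.5]), (np.int32(23), [370.3, 218.5]), (np.int32(6), [380.5, 218.0])]
knob pred [118 279] [[115.25, 276.25, 24.350000381469727], [158.75, 271.75, 21.049999237060547], [112.25, 231.25, 18.649999618530273]]
with knob (array([ 0.5608, -0.1384,  0.0785,  0.0511]), [0.0, -0.0, 0.0, -0.0])
with knob (array([ 0.5944, -0.1085,  0.4565,  0.6059]), [0.0, 0.0, 0.0, -0.0])
with knob (array([ 0.576 , -0.1299,  0.1115,  0.5144]), [0.0, -0.0, 0.0, -0.0])
tilt only, stand fixed [0.0571]
tilt only, stand fixed [-0.7564]
tilt only, stand fixed [0.3594]
```

```bash
cat > lev2.py <<'E'
from h import *
import cv2,sys
f=pickle.load(open(sys.argv[1],"rb"));p=np.load("stand3.npy");p[3]=float(sys.argv[2]);po=wpose(f)
g=cv2.cvtColor(f["image"],cv2.COLOR_RGB2GRAY)
u=proj(f,tab(p,[0,-.13,.115]),po)[0].astype(int);a,b=u[0]-42,u[1]-42
c=g[b:b+84,a:a+84]
for th in(45,60,75):
    cs,_=cv2.findContours(((c<th)*255).astype(np.uint8),cv2.RETR_EXTERNAL,cv2.CHAIN_APPROX_NONE);q=max(cs,key=cv2.contourArea)
    e=cv2.fitEllipse(q);print("knob",th,np.add(e[0],[a,b]).round(1),np.round(e[1],1),cv2.contourArea(q))
kc=np.add(e[0],[a,b]);obs=[]
for s in(-1,1):
  for t in(-1,1):
    L=[s*.0449,t*.0642,.01];v=proj(f,tab(p,L),po)[0].round().astype(int);w=8
    d=g[v[1]-w:v[1]+w+1,v[0]-w:v[0]+w+1].astype(np.float32);d=np.clip(d-np.median(d)-25,0,60)
    n,lb,st,ce=cv2.connectedComponentsWithStats((d>0).astype(np.uint8))
    print(s,t,v.tolist(),[(int(st[i,4]),(ce[i]+v-w).round(1).tolist()) for i in range(1,n) if st[i,4]>9])
E
python3 lev2.py w3.pkl .51; python3 lev2.py l1.pkl .04
```

```text
knob 45 [105.3 205. ] [43.9 60.9] 2069.0
knob 60 [107.7 203.5] [43.4 71.2] 2118.5
knob 75 [108.1 203.6] [43.4 72.7] 2235.5
-1 -1 [247, 118] [(70, [246.4, 118.3])]
-1 1 [393, 118] [(77, [393.4, 118.6])]
1 -1 [253, 214] [(53, [252.6, 214.4])]
1 1 [387, 215] [(56, [386.4, 215.2])]
knob 45 [118.7 274.8] [40.1 59.3] 1786.0
knob 60 [119.9 273.2] [39.2 68.2] 1823.5
knob 75 [120.6 272.2] [39.5 72. ] 1893.0
-1 -1 [231, 135] [(67, [231.0, 136.1])]
-1 1 [388, 136] [(71, [388.3, 136.3])]
1 -1 [248, 211] [(27, [248.2, 211.1]), (22, [249.4, 218.8])]
1 1 [374, 211] [(40, [374.2, 211.5]), (44, [373.2, 217.8])]
```

```bash
cat > joint.py <<'E'
from h import *
A=pickle.load(open("w3.pkl","rb"));B=pickle.load(open("l1.pkl","rb"));PA,PB=wpose(A),wpose(B)
S=[(-1,-1),(-1,1),(1,-1),(1,1)]
ua=np.array([[246.4,118.3],[393.4,118.6],[252.6,214.4],[386.4,215.2]]);ub=np.array([[231,136.1],[388.3,136.3],[248.2,211.1],[374.2,211.5]])
def fun(q):
    L=np.array([[s*q[5],t*q[6],.01] for s,t in S])
    return np.r_[(proj(A,tab([*q[:3],q[3]],L),PA)-ua).ravel(),(proj(B,tab([*q[:3],q[4]],L),PB)-ub).ravel(),(q[5]-.045)/.0003,(q[6]-.0645)/.0005]
r=least_squares(fun,[.56,-.138,.087,.51,.03,.045,.0645]);C=np.linalg.inv(r.jac.T@r.jac)*.16
print(r.x.round(4),"sd",np.sqrt(np.diag(C)).round(4),r.fun.round(1))
for f,P,t in((A,PA,r.x[3]),(B,PB,r.x[4])):print("knob pred",proj(f,tab([*r.x[:3],t],[0,-.13,.115]),P))
for d in(0,.03,.06):print(d,proj(B,tab([*r.x[:3],d],[0,-.13,.115]),PB).round(1))
E
python3 joint.py
```

```text
[ 0.5607 -0.1382  0.0877  0.5057  0.0342  0.045   0.0644] sd [0.0002 0.0001 0.002  0.0143 0.0064 0.0001 0.0001] [ 0.   0.   0.   0.1 -0.   0.2  0.1 -0.   0.  -0.  -0.  -0.  -0.3  0.
  0.1 -0.2  0.1 -0.2]
knob pred [[104.6756957  205.20878957]]
knob pred [[117.47075609 278.60639568]]
0 [[120.  281.6]]
0.03 [[117.8 279. ]]
0.06 [[115.6 276.2]]
```

Joint fit on both frames (0.1 px residuals) gives the table at +0.034 ± 0.006 rad, so it is still slightly tipped towards me. I'll re-grip the knob and nudge it by that amount.

```bash
python3 -c "
import numpy as np;np.save('stand2.npy',[.5607,-.1382,.0877,.034])"
python3 -m jog '[[0.6,[0,-0.045,0],0],[0.6,[0,-0.09,0],0],[0.6,[-0.02,-0.128,0.008],0],[0.6,[-0.04,-0.128,0.008],0],[0.6,[-0.04,-0.128,0.008],0]]' | sed -n 4p
python3 kn.py .034 -.03; python3 knob.py k3.pkl .034 | head -2
```

```text
force: [0.0, 0.1, -0.7]
0.034 [0.0055 0.0021 0.0577]
0.023 [0.0044 0.0021 0.0583]
0.013 [0.0033 0.0022 0.0588]
0.002 [0.0022 0.0022 0.0594]
-0.009 [0.0011 0.0022 0.06  ]
-0.019 [0.0001 0.0022 0.0606]
-0.03 [-0.001   0.0022  0.0612]
pred knob px [318.3 221.3]
[[317.20001220703125, 221.1999969482422, 23.0], [356.20001220703125, 203.1999969482422, 35.0], [278.20001220703125, 206.1999969482422, 35.0], [326.20001220703125, 176.1999969482422, 25.0]]
```

The knob detection (317,221) agrees with the prediction for tilt 0.034 (318,221). Gripping and nudging.

```bash
python3 -m jog '[[0.6,[0.0055,0.001,0.03],0],[0.6,[0.0055,0.001,0.055],0],[0.6,[0.0055,0.001,0.058],0],[0.6,[0.0055,0.001,0.058],0]]' | sed -n 4p
python3 -m jog '[[0.2,[0,0,0],0],[0.2,[0,0,0],0],[0.2,[0,0,0],0],[0.2,[0,0,0],0]]' 30| sed -n 4,6p; python3 kn.py .034 0 | sed -n '1p;7p'
python3 -m jog '[[0.2,[-0.002,0,0.001],0],[0.2,[-0.0042,0,0.002],0],[0.2,[-0.0042,0,0.002],0],[0.2,[-0.0042,0,0.002],0]]' | sed -n 4,6p;python3 kn.py .034 0 | sed -n '1p;7p'
python3 -m jog '[[0.6,[0,0,0],0],[0.6,[0,0,0],0],[0.6,[0,0,-0.03],0],[0.6,[0,0,-0.06],0],[0.6,[0,0,-0.06],0]]' | sed -n 4,7p; python3 knob.py k4.pkl 0; python3 kn.py 0 0|tail -1
```

```text
force: [0.1, 0.4, 0.5]
force: [-0.7, -6.4, -1.8]
grip_width: 0.0261
finger_force: 29.5
0.034 [-0.0014  0.0017  0.0019]
0.0 [-0.0049  0.0017  0.0038]
force: [-0.0, -7.7, -2.8]
grip_width: 0.026
finger_force: 29.6
0.034 [ 0.0026  0.0016 -0.0002]
0.0 [-0.0009  0.0017  0.0016]
force: [0.4, -0.0, 0.5]
grip_width: 0.0511
finger_force: 0.0
pred knob px [314.3 222.5]
[[314.20001220703125, 224.1999969482422, 21.700000762939453], [275.20001220703125, 210.8000030517578, 35.0], [353.20001220703125, 182.1999969482422, 35.0], [308.20001220703125, 282.79998779296875, 30.100000381469727]]
blob 364.0 265.0 18.4 177.0
blob 328.5 170.4 10.6 215.5
blob 295.6 272.5 42.5 728.0
blob 315.0 218.0 27.1 1599.5
tilt,y if knob [-0.016 -0.13 ]
tilt,y if knob [ 0.094 -0.154]
tilt,y if knob [ 0.28  -0.107]
tilt,y if knob [-0.579 -0.136]
0.0 [ 0.0009 -0.0009  0.0623]
```

The knob reads about -0.016 now. Checking once more with the hole pattern from the table standoff.

```bash
python3 -m jog '[[0.6,[0.04,0,-0.008],0],[0.6,[0.04,0.045,-0.008],0],[0.6,[0.04,0.09,-0.008],0],[0.6,[0.04,0.128,-0.008],0],[0.6,[0.04,0.128,-0.008],0]]' | sed -n 4p
cp stand2.npy stand3.npy; python3 lev.py l2.pkl 0 | grep -E "knob"; python3 lev2.py l2.pkl 0
```

```text
force: [0.3, 0.1, -0.7]
knob pred [119 282] [[116.25, 277.75, 26.299999237060547], [165.75, 276.25, 26.299999237060547]]
with knob (array([ 0.567 , -0.1356,  0.108 ,  0.1253]), [-0.4, -0.2, -3.0, -0.0, 2.7, -0.5])
with knob (array([ 0.5673, -0.1323,  0.1107,  0.1324]), [3.1, -0.1, 0.4, 0.6, -41.9, 1.0])
knob 45 [121.  278.9] [39.3 58.8] 1729.0
knob 60 [121.8 277.5] [38.7 66. ] 1771.0
knob 75 [122.4 277. ] [39.  68.8] 1821.5
-1 -1 [230, 138] [(64, [229.9, 138.7])]
-1 1 [387, 139] [(73, [387.5, 139.0])]
1 -1 [248, 211] [(24, [248.0, 210.8]), (37, [248.8, 218.3])]
1 1 [373, 211] [(35, [373.1, 210.9]), (40, [371.6, 217.7])]
```

```bash
python3 - <<'E'
from h import *
Fs=[pickle.load(open(n,"rb")) for n in("w3.pkl","l1.pkl","l2.pkl")];Ps=[wpose(f) for f in Fs]
S=[(-1,-1),(-1,1),(1,-1),(1,1)]
U=[np.array(x) for x in([[246.4,118.3],[393.4,118.6],[252.6,214.4],[386.4,215.2]],[[231,136.1],[388.3,136.3],[248.2,211.1],[374.2,211.5]],[[229.9,138.7],[387.5,139],[248,210.8],[373.1,210.9]])]
KN=[None,[118.7,274.8],[121.,278.9]]
def fun(q):
    L=np.array([[s*q[6],t*q[7],.01] for s,t in S]);e=[]
    for i in range(3):
        e.append((proj(Fs[i],tab([*q[:3],q[3+i]],L),Ps[i])-U[i]).ravel())
    return np.r_[np.concatenate(e),(q[6]-.045)/.0003,(q[7]-.0645)/.0005]
r=least_squares(fun,[.56,-.138,.087,.51,.03,0,.045,.0645]);C=np.linalg.inv(r.jac.T@r.jac)*.04
print(r.x.round(4),np.sqrt(np.diag(C)).round(4),r.fun.round(1))
for i in(1,2):print("knob blob minus pred",(KN[i]-proj(Fs[i],tab([*r.x[:3],r.x[3+i]],[0,-.13,.115]),Ps[i])).round(1))
E
```

```text
[ 0.5607 -0.1382  0.0881  0.5058  0.0343 -0.0067  0.045   0.0644] [0.0001 0.0001 0.0008 0.0071 0.0032 0.003  0.0001 0.    ] [ 0.1  0.1 -0.   0.1  0.   0.2  0.  -0.   0.   0.  -0.1 -0.  -0.2  0.1
  0.1 -0.2  0.1  0.   0.  -0.  -0.3 -0.2  0.2 -0.1  0.1 -0.3]
knob blob minus pred [[ 1.2 -3.9]]
knob blob minus pred [[ 1.1 -3.9]]
```

The table is level to -0.007 ± 0.003 rad and the knob agrees. Backing clear and handing in.

```bash
python3 -m jog '[[0.6,[0.01,0,-0.03],0],[0.6,[0.02,0,-0.06],0],[0.6,[0.02,0,-0.06],0],[0.6,[0.02,0,-0.06],0]]' | sed -n '1,2p;4p'; python3 -c "
from cell import ctrl
print(ctrl.sign_off())"
```

```text
t: 19.5
tool_pos: [0.4561, -0.1469, 0.2592]
force: [-0.0, -0.6, -0.2]
the job is handed in; nothing more can be done
None
```

I set the bracket in its pocket with the upright on the post side, swung the table level to about -0.007 rad, let go and handed in at 19.5 s; seating was confirmed by touch before the swing, but not looked at again afterwards.

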